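# Make up two pottery painters' kits

## Robot

A 6-joint arm with a two-finger parallel gripper is mounted at the origin on the work surface. World frame = base frame: x ahead of the robot, y to its left, z up, the work surface at z = 0. Lengths are in m, angles in rad, forces in N, time in s.
With the tool pointing down it reaches from about 0.25 to 0.725 m from the base axis. Payload 9.7 kg.
Tool frame: the origin (TCP) lies midway between the tips of the shut fingers; the grasp point (between the pads) lies 19 mm behind it; z points along the fingers, x is the direction in which the jaws open and shut, and the axes are right-handed (so a half turn about z gives the same grasp; the last joint's range is limited). The gripper opens to 85 mm and grips with 20 to 120 N. Pads are 22 mm wide; open, the fingers measure 114 mm over their backs; the gripper's body (76 mm by 85 mm) begins 54 mm behind the grasp point. The pads swing forward as they close: fully open they stand 13 mm farther back than shut.
Start: joints at [1.276, 0.087, 0.176, 1.66, 0, 1.571], TCP at [0.16, 0.526, 0.231] pointing down, gripper open.
Joint ranges: [-3.13, 3.13], [-0.85, 1.81], [-1.15, 1.24], [-2.2, 2.28], [-1.44, 1.52], [-3.14, 3.14]. Speed limits (rad/s): [2.22, 2.22, 2.57, 3.14, 3.14, 3.14].

## Interface

Orientations are given as [roll, pitch, yaw] about the fixed x, y, z axes, in that order (R = Rz(yaw) Ry(pitch) Rx(roll)).
In Python, from rig import manip, viewer, order, readout gives the robot as it stands. Calls block until the motion is done:
- manip.move_pose(position, orientation): joint-space move of the TCP to a pose.
- manip.move_l(position, rotation=None, v=0.15, max_force=None): straight line of the TCP; rotation=None keeps the orientation; v is the mean speed in m/s. With max_force (N) it stops when the force on the tool has changed by that much, and returns True; else False.
- manip.move_joints(angles): joint-space move.
- manip.command_gripper(opening, strength=None): finger opening in m; strength is the grip in N (None keeps the last); returns when the fingers have stopped.
- manip.hold(seconds).
- manip.solve_ik(position, orientation): joint angles nearest the present ones, or None.
- viewer.grab_frame(name): name is "scene" or "side" or "wrist"; returns a dict with "image" (480x640x3 uint8, blue, green, red), "fx", "fy", "cx", "cy" (pixels), "T" (4x4, takes a point from camera to world coordinates); the wrist camera has in their place "hand_eye" (4x4, takes a point from camera to tool coordinates, whose origin is the TCP and whose axes are the tool frame's). Camera axes: x right, y down, z forward; pixel columns grow to the right and rows downward; lengths in m; the calibration is good to about 2 mm. A picture is of the moment at which its call begins: read the wrist's pose just before it. There is no depth.
A pose or a line that the arm cannot do raises manip.Unreachable and nothing moves.
- order.hand_in(): hands the job in, once; it reports no verdict.
Readings, each from a call of its own:
- readout.get_time(): time.
- readout.get_joint_pos(): joint angles.
- readout.get_qd(): joint speeds.
- readout.get_joint_torque(): joint torques, N m.
- readout.get_position(): TCP position.
- readout.get_orientation(): TCP orientation.
- readout.get_contact_force(): force on the tool from outside, world axes, zero at the start.
- readout.get_ft_torque(): the same for the moment, N m.
- readout.get_grip_width(): finger opening in m.
Only numpy, scipy, OpenCV 4.12 (cv2) and the standard library are available. Lean on these libraries where they do the work, as an engineer would, in place of code of your own. Each camera call takes 0.05 s, during which the arm holds its last target.

## Task

Make up two painters' kits from the stock in the middle of the table, leaving the slim jar and the round stamp where they are. On the oblong tray goes the oblong stamp, standing flat in the middle of the smaller bay, and in the middle of the larger bay the tall square tub with the low square tub stacked on it, its feet down in the corner recesses of the tall tub's lid. On the round tray go the squat round jar and the terracotta cup, side by side, upright and flat on the tray floor.

Things in the scene. Friction and masses are not known exactly. Their poses are not given: they have to be found in the camera images.
- oblong_tray: White plastic tray, 118 x 210 mm (local x by y), fixed. Origin: centre of its underside, z up. Floor 4 mm thick; walls 4 mm thick, 14 mm high. A cross wall at local y = -11 mm parts it into a larger bay, inside 110 mm (x) by 110 mm (y), centred at local (0, +46) mm, and a smaller one, 110 mm (x) by 88 mm (y), centred at local (0, -57) mm.
- round_tray: Round light-wood tray, outside diameter 184 mm, inside 176 mm, rim 14 mm high, floor 4 mm thick, fixed to the table. Origin at the centre of its underside.
- tall_tub_center (a point): Tall square tub, white, grey lid: 64 x 64 mm, 66 mm high, about 0.3 kg, feet as the low tub. The lid has four corner recesses 17 x 17 mm, 4 mm deep, centred 21.5 mm from the middle along local x and y, with a cross-shaped ridge between. Point: its centre, 33 mm above its underside; x, y square to its sides, z up. A tub stacked on it has its foot tips 62 mm above this one's underside.
- low_tub_center (a point): Low square tub, white, with a smooth grey lid that bears a flat white disc: 64 x 64 mm, 46 mm high, about 0.16 kg. Four tapered round feet 5 mm high, 8 mm across at the tip, 12 mm at the root, centred 21.5 mm from the middle along local x and y. Point: its centre, 23 mm above the foot tips; x, y square to its sides, z up.
- squat_jar_center (a point): Squat round white jar with grey lid, diameter 56 mm, 48 mm high, about 0.13 kg. The point is its centre, 24 mm above its underside; z up.
- cup_center (a point): Small open terracotta cup without handle, unglazed, 60 mm across at the rim, 56 mm at 10 mm up, 48 mm at the foot, 52 mm high, wall 4 mm, about 0.11 kg. The point lies on its axis 26 mm above its underside (58 mm outside width there); z up.
- oblong_stamp_center (a point): Wooden hand stamp with an oblong base 76 mm (local x) by 34 mm (local y), 12 mm thick, printing face down, and an upright round handle 22 mm in diameter in the middle of it; 66 mm high over all, about 0.08 kg. The point is on the handle, 33 mm above the underside; z up.
- slim_jar_center (a point): Slim round white jar with grey lid, diameter 34 mm, 62 mm high. Stays where it is. The point is its centre, 31 mm above its underside.
- round_stamp_center (a point): Wooden hand stamp with a round base 48 mm in diameter, 12 mm thick, and an upright round handle 22 mm in diameter; 60 mm high. Stays where it is. The point is on the handle, 30 mm above the underside.
Not all that is in view belongs to the job. What is shaped like the part that bears oblong_stamp_center but pink is not meant.

How it is judged:
At the end, for the whole second after the job is handed in: All five upright, at rest, on their tray's floor (4 mm, 0.05 rad). Oblong tray: tall tub within 28 mm of the large bay's centre, low tub's feet in its lid recesses (7 mm sideways, seated within 2.5 mm), stamp within 31 mm of the small bay's centre. Round tray: jar and cup within 68 mm of its centre (x of tall_tub_center in the frame of oblong_tray between -0.028 and 0.028 m and y of tall_tub_center in the frame of oblong_tray between 0.018 and 0.074 m and z of tall_tub_center in the frame of oblong_tray between 0.033 and 0.041 m and horizontal distance between low_tub_center and tall_tub_center below 0.007 m and z of low_tub_center in the frame of tall_tub_center between 0.048 and 0.0545 m and x of oblong_stamp_center in the frame of oblong_tray between -0.031 and 0.031 m and y of oblong_stamp_center in the frame of oblong_tray between -0.088 and -0.026 m and z of oblong_stamp_center in the frame of oblong_tray between 0.033 and 0.041 m and horizontal distance between each of squat_jar_center, cup_center and round_tray below 0.068 m and z of squat_jar_center in the frame of round_tray between 0.024 and 0.032 m and z of cup_center in the frame of round_tray between 0.026 and 0.034 m and angle between each of tall_tub_center, low_tub_center, oblong_stamp_center, squat_jar_center, cup_center's own z axis and vertical below 0.05 rad and linear speed of each of tall_tub, low_tub, oblong_stamp, squat_jar, cup below 0.02 m/s); the robot touches nothing.
It fails at once if the slim jar or the round stamp is shifted more than 30 mm (distance of any of slim_jar_center, round_stamp_center from where it was at the start of the episode above 0.03 m).
It fails at once if the slim jar or the round stamp is knocked over (angle between any of slim_jar_center, round_stamp_center's own z axis and vertical above 0.5 rad).
It also fails if it takes over 128 s, if anything falls off the work surface, if the arm or the gripper's body presses on something with over 40 N, if the wrist force passes 120 N, or if a joint passes its speed limit or range.

## Working session

There is one attempt and no reset: what is moved stays moved. The work goes in short steps, each a Python script; the robot and the scene stay as the last script left them, time stands still between calls to the robot, and variables do not carry over. Pictures are saved under pics/ and viewed, and the job is handed in when it is done.

```bash
mkdir -p pics; ls; python3 - <<'E'
from rig import manip, viewer, order, readout
import cv2,numpy as np
for n in ["scene","side","wrist"]:
    f=viewer.grab_frame(n); cv2.imwrite(f"pics/{n}0.png",f["image"])
    print(n,f["fx"],f["fy"],f["cx"],f["cy"]); print(np.round(f.get("T",f.get("hand_eye")),4).tolist())
print(readout.get_time(),readout.get_position(),readout.get_orientation())
E
```

```text
pics
scene 513.3590334847861 513.3590334847861 327.93289300081494 236.19085191094283
[[-0.3876, 0.7085, -0.5897, 1.087], [0.9218, 0.305, -0.2394, 0.2432], [0.0103, -0.6364, -0.7713, 0.785], [0.0, 0.0, 0.0, 1.0]]
side 607.2754448069226 607.2754448069226 325.9826427764876 239.3531894766753
[[0.9863, -0.0984, 0.1321, 0.3486], [-0.164, -0.6606, 0.7326, -0.9452], [0.0151, -0.7443, -0.6677, 0.9411], [0.0, 0.0, 0.0, 1.0]]
wrist 352.135586856679 352.135586856679 321.3540553223416 243.01662796497249
[[1.0, 0.0003, -0.0, 0.0008], [-0.0003, 0.9534, 0.3016, -0.0774], [0.0001, -0.3016, 0.9534, -0.1425], [0.0, 0.0, 0.0, 1.0]]
0.15 [0.15974762 0.52610427 0.23073017] [-3.14158604e+00  1.05161803e-03  1.27602510e+00]
```

View pics/scene0.png

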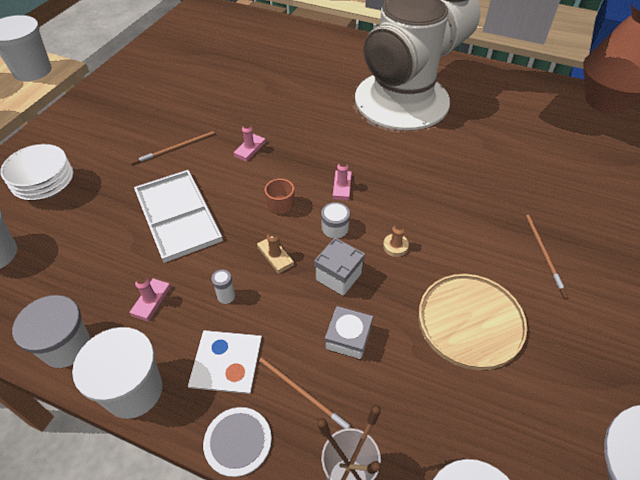

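View pics/side0.png

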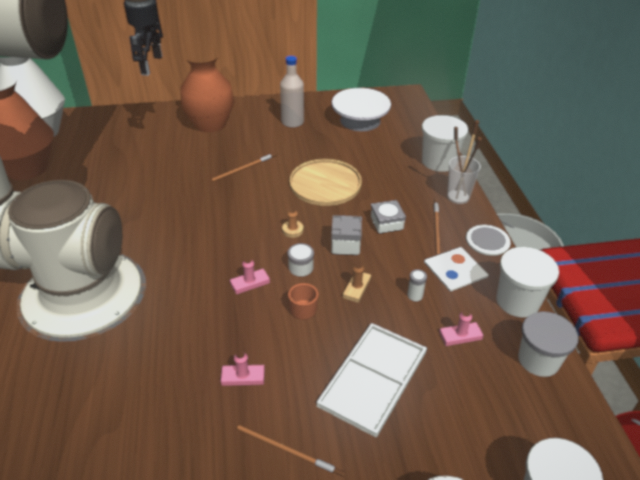

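View pics/wrist0.png

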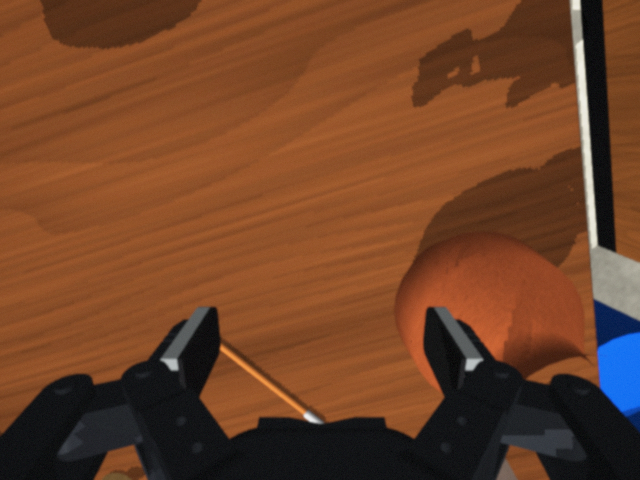

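```bash
python3 - <<'E'
import cv2
s=cv2.imread("pics/scene0.png")
cv2.imwrite("pics/c1.png",cv2.resize(s[160:360,110:310],(800,600)[:1]*1+(800,) if 0 else (600,600),interpolation=cv2.INTER_CUBIC))
cv2.imwrite("pics/c2.png",cv2.resize(s[170:370,240:440],(600,600),interpolation=cv2.INTER_CUBIC))
cv2.imwrite("pics/c3.png",cv2.resize(s[250:390,400:540],(560,560),interpolation=cv2.INTER_CUBIC))
s=cv2.imread("pics/side0.png")
cv2.imwrite("pics/d1.png",cv2.resize(s[170:330,270:430],(640,600)[:1]*2 if 0 else (600,600),interpolation=cv2.INTER_CUBIC))
E
```

```text
(no output)
```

View pics/c1.png

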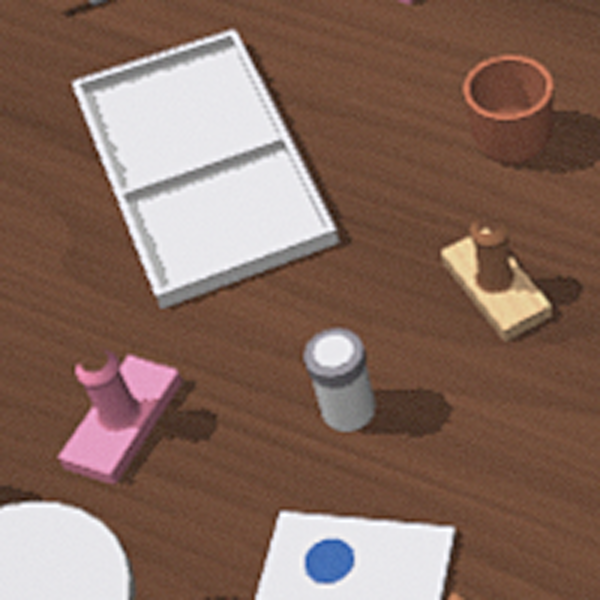

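View pics/c2.png

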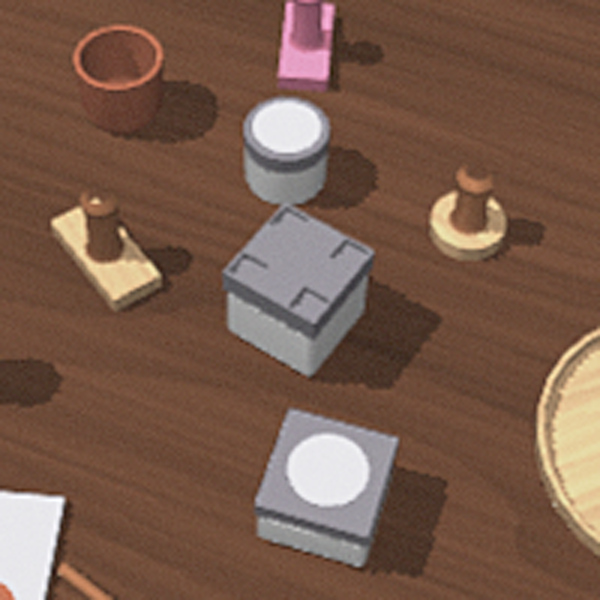

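View pics/c3.png

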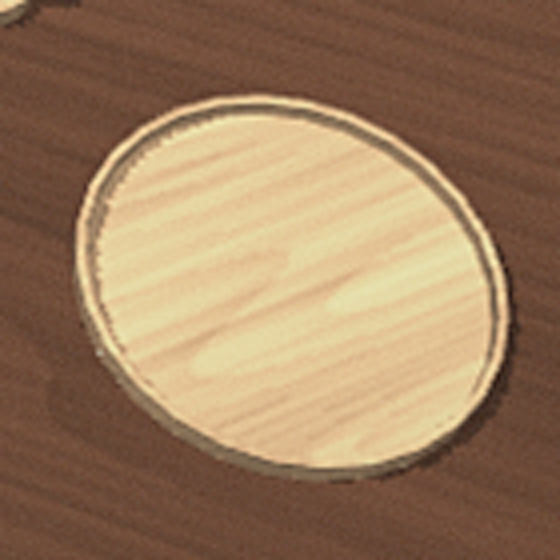

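View pics/d1.png

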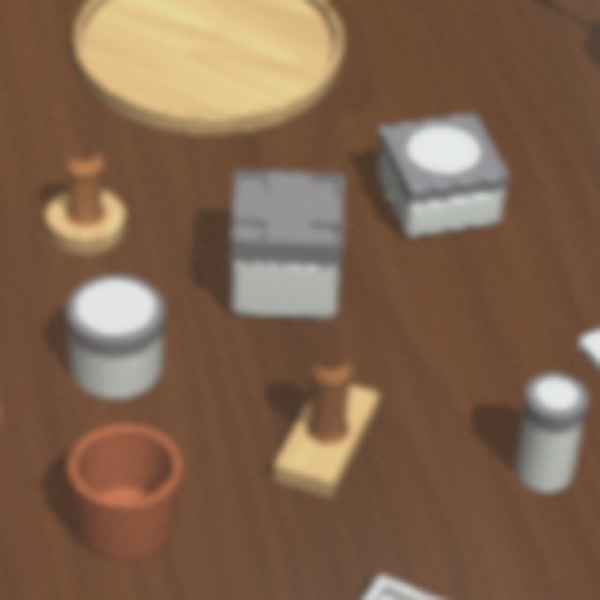

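```bash
cat > cal.py <<'E'
import numpy as np
SC=dict(f=513.359,cx=327.933,cy=236.191,T=np.array([[-0.3876,0.7085,-0.5897,1.087],[0.9218,0.305,-0.2394,0.2432],[0.0103,-0.6364,-0.7713,0.785]]))
SD=dict(f=607.275,cx=325.983,cy=239.353,T=np.array([[0.9863,-0.0984,0.1321,0.3486],[-0.164,-0.6606,0.7326,-0.9452],[0.0151,-0.7443,-0.6677,0.9411]]))
def ray(C,u,v):
    return C["T"][:,:3]@np.array([(u-C["cx"])/C["f"],(v-C["cy"])/C["f"],1]),C["T"][:,3]
def onz(C,p,z,off=(0,0),s=1):
    u=(p[0]+.5)/s-.5+off[0]; v=(p[1]+.5)/s-.5+off[1]
    d,o=ray(C,u,v); return o+d*(z-o[2])/d[2]
E
python3 - <<'E'
from cal import *
c1=lambda p,z:onz(SC,p,z,(110,160),3)
c2=lambda p,z:onz(SC,p,z,(240,170),3)
c3=lambda p,z:onz(SC,p,z,(400,250),4)
d1=lambda p,z:onz(SD,p,z,(270,170),3.75)
def show(n,P,f,z):
    Q=np.array([f(p,z)[:2] for p in P]); print(n,np.round(Q,4).tolist(),"mean",np.round(Q.mean(0),4))
    if len(P)>2:
        e=np.roll(Q,-1,0)-Q; print("   len",np.round(np.hypot(*e.T),4),"ang",np.round(np.degrees(np.arctan2(e[:,1],e[:,0])),1))
show("tray",[(74,83),(236,30),(340,236),(162,297)],c1,.014)
show("cross",[(127,192),(283,143)],c1,.014)
show("tall",[(285,205),(374,258),(316,325),(223,275)],c2,.066)
show("tall side",[(235,172),(346,175),(344,252),(230,247)],d1,.066)
show("low",[(290,410),(398,438),(365,537),(257,500)],c2,.046)
show("low side",[(378,127),(475,115),(508,180),(416,195)],d1,.046)
show("jar",[(287,132)],c2,.048);show("jar s",[(117,312)],d1,.048)
show("cup",[(119,64)],c2,.052);show("cup s",[(125,466)],d1,.052)
show("stamp",[(441,252),(477,234),(552,305),(505,330)],c1,.012)
show("stamp s",[(275,465),(345,380),(380,390),(330,485)],d1,.012)
show("stamph",[(490,232)],c1,.066);show("stamph s",[(333,369)],d1,.066)
show("rstamp",[(475,180)],c2,.06);show("rstamp s",[(86,163)],d1,.06)
show("slim",[(335,355)],c1,.062);show("slim s",[(555,395)],d1,.062)
show("round",[(78,240),(270,95),(510,310),(330,470)],c3,.014)
E
```

```text
tray [[0.5357, -0.4215], [0.4448, -0.3472], [0.5828, -0.1806], [0.6694, -0.2574]] mean [ 0.5582 -0.3016]
   len [0.1174 0.2163 0.1158 0.2116] ang [ 140.8   50.4  -41.6 -129.2]
cross [[0.6055, -0.3282], [0.5271, -0.2573]] mean [ 0.5663 -0.2928]
tall [[0.5364, 0.0329], [0.5529, 0.0962], [0.6108, 0.0825], [0.5993, 0.0197]] mean [0.5749 0.0578]
   len [0.0655 0.0595 0.0638 0.0643] ang [  75.3  -13.3 -100.4  168.2]
tall side [[0.5491, 0.0924], [0.6147, 0.0799], [0.5991, 0.0117], [0.5345, 0.0257]] mean [0.5743 0.0524]
   len [0.0668 0.0699 0.0661 0.0682] ang [ -10.8 -102.9  167.7   77.7]
low [[0.657, 0.0859], [0.6503, 0.1476], [0.7137, 0.1518], [0.716, 0.0909]] mean [0.6843 0.119 ]
   len [0.062  0.0636 0.0609 0.0592] ang [  96.3    3.8  -87.8 -175.2]
low side [[0.6506, 0.1468], [0.7145, 0.1498], [0.7185, 0.084], [0.6591, 0.0784]] mean [0.6857 0.1147]
   len [0.0639 0.0659 0.0597 0.0689] ang [   2.7  -86.5 -174.6   97.1]
jar [[0.4659, 0.0057]] mean [0.4659 0.0057]
jar s [[0.4648, -0.0001]] mean [ 4.648e-01 -1.000e-04]
cup [[0.4572, -0.1186]] mean [ 0.4572 -0.1186]
cup s [[0.4525, -0.1234]] mean [ 0.4525 -0.1234]
stamp [[0.5675, -0.1156], [0.545, -0.1012], [0.5777, -0.0321], [0.6066, -0.0505]] mean [ 0.5742 -0.0748]
   len [0.0267 0.0765 0.0342 0.0759] ang [ 147.3   64.7  -32.6 -121. ]
stamp s [[0.5396, -0.0982], [0.5921, -0.0385], [0.6103, -0.0495], [0.5669, -0.1175]] mean [ 0.5772 -0.0759]
   len [0.0795 0.0213 0.0807 0.0334] ang [  48.7  -31.  -122.5  144.6]
stamph [[0.5784, -0.0706]] mean [ 0.5784 -0.0706]
stamph s [[0.5732, -0.0818]] mean [ 0.5732 -0.0818]
rstamp [[0.4669, 0.1314]] mean [0.4669 0.1314]
rstamp s [[0.4622, 0.1212]] mean [0.4622 0.1212]
slim [[0.6914, -0.1125]] mean [ 0.6914 -0.1125]
slim s [[0.6898, -0.1156]] mean [ 0.6898 -0.1156]
round [[0.5878, 0.2145], [0.478, 0.2741], [0.5486, 0.3942], [0.6517, 0.3387]] mean [0.5665 0.3054]
   len [0.1249 0.1393 0.1171 0.1397] ang [ 151.5   59.6  -28.3 -117.2]
```

```bash
python3 - <<'E'
from rig import manip, viewer, order, readout
import cv2,numpy as np,pickle
from scipy.spatial.transform import Rotation as R
out=[]
for i,(p,yaw) in enumerate([((.52,-.02,.33),0.),((.52,.12,.33),0.),]):
    manip.move_pose(p,[np.pi,0,yaw]); manip.hold(.2)
    P=readout.get_position();O=readout.get_orientation()
    f=viewer.grab_frame("wrist")
    T=np.eye(4);T[:3,:3]=R.from_euler("xyz",O).as_matrix();T[:3,3]=P
    out.append(T@np.array(f["hand_eye"])); cv2.imwrite(f"pics/w{i}.png",f["image"]); print(P,O,readout.get_time())
pickle.dump(out,open("w.pkl","wb"))
E
```

```text
[ 0.52000965 -0.01944467  0.32993592] [-3.14154605e+00  1.23816982e-04  1.04903469e-03] 2.7583
[0.52015192 0.11908437 0.33012428] [ 3.14156008e+00 -2.65906193e-04 -1.43904894e-03] 3.625
```

View pics/w0.png

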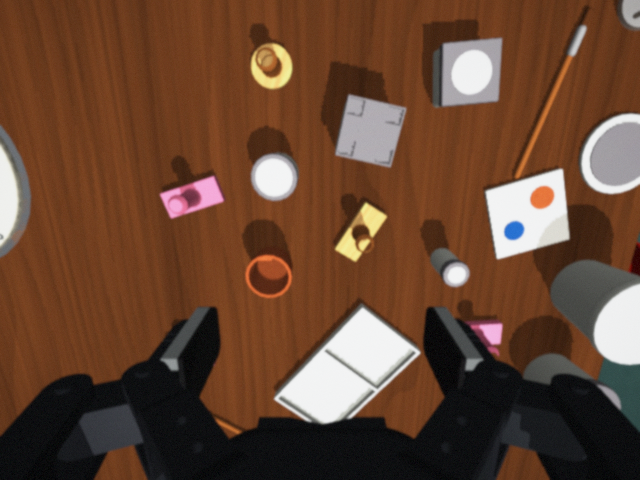

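View pics/w1.png

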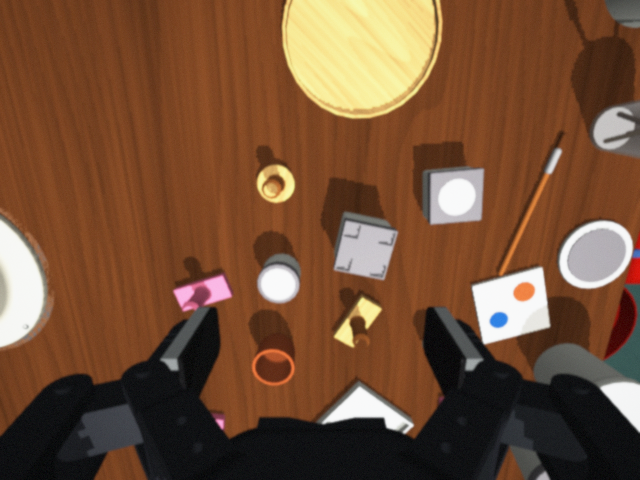

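```bash
python3 - <<'E'
import cv2
s=cv2.imread("pics/w0.png")
cv2.imwrite("pics/e1.png",cv2.resize(s[20:220,320:520],(800,800),interpolation=cv2.INTER_CUBIC)[:600])
cv2.imwrite("pics/e2.png",cv2.resize(s[30:310,230:410],(540,840),interpolation=cv2.INTER_CUBIC)[300:840])
cv2.imwrite("pics/e3.png",cv2.resize(s[290:430,270:430],(640,560),interpolation=cv2.INTER_CUBIC))
s=cv2.imread("pics/w1.png")
cv2.imwrite("pics/e4.png",cv2.resize(s[150:390,240:500],(780,720),interpolation=cv2.INTER_CUBIC)[:600])
E
```

```text
(no output)
```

View pics/e1.png

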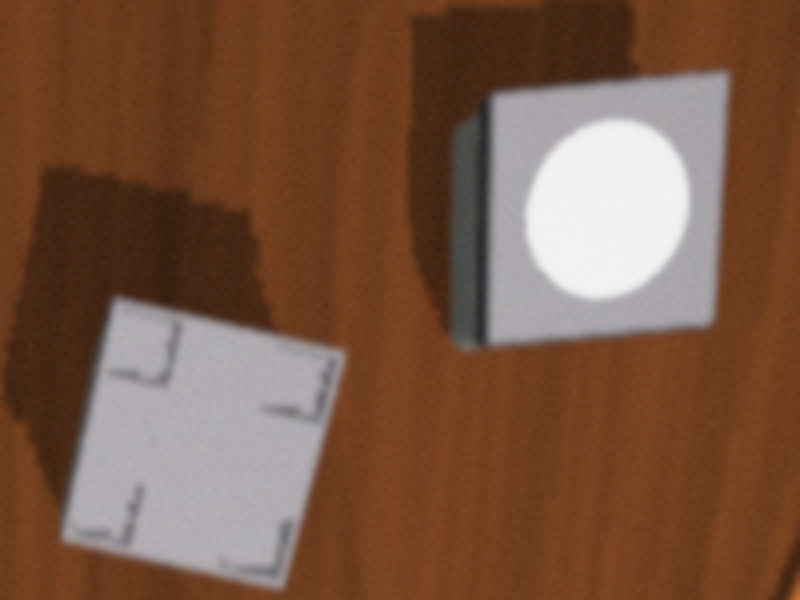

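View pics/e2.png

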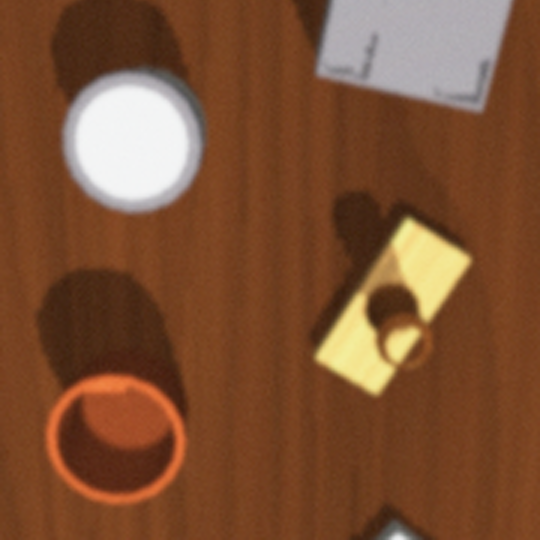

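View pics/e3.png

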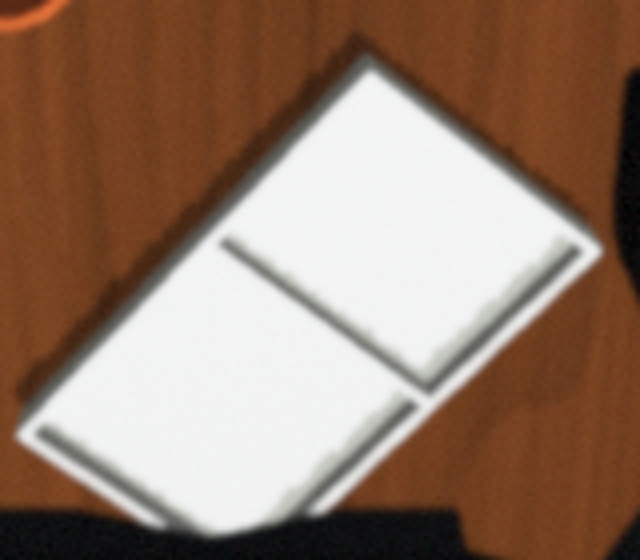

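View pics/e4.png

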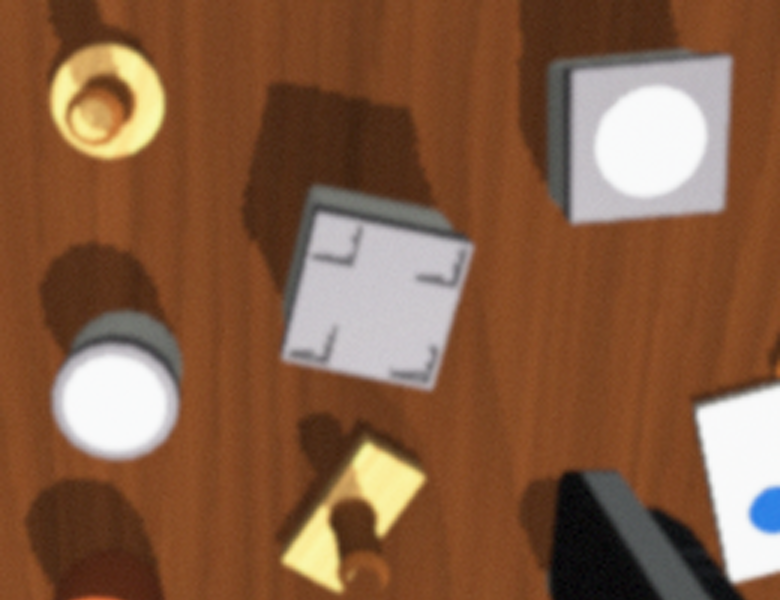

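```bash
python3 - <<'E'
from cal import *
import pickle
W=pickle.load(open("w.pkl","rb"))
W0,W1=[dict(f=352.1356,cx=321.354,cy=243.017,T=t[:3]) for t in W]
e1=lambda p,z:onz(W0,p,z,(320,20),4)
e2=lambda p,z:onz(W0,(p[0],p[1]+300),z,(230,30),3)
e3=lambda p,z:onz(W0,p,z,(270,290),4)
e4=lambda p,z:onz(W1,p,z,(240,150),3)
w1=lambda p,z:onz(W1,p,z)
def show(n,P,f,z):
    Q=np.array([f(p,z)[:2] for p in P]); print(n,np.round(Q,4).tolist(),"mean",np.round(Q.mean(0),4))
    if len(P)>2:
        e=np.roll(Q,-1,0)-Q; print("   len",np.round(np.hypot(*e.T),4),"ang",np.round(np.degrees(np.arctan2(e[:,1],e[:,0])),1))
show("tall",[(115,298),(346,350),(283,590),(62,542)],e1,.066)
show("tall1",[(316,206),(474,242),(434,388),(283,360)],e4,.066)
show("low",[(490,93),(730,71),(714,325),(487,345)],e1,.046)
show("low1",[(569,68),(733,56),(725,210),(572,223)],e4,.046)
show("jar",[(133,141)],e2,.048);show("jar1",[(116,402)],e4,.048)
show("cup",[(117,438)],e2,.052)
show("cup1",[(273.5,366)],w1,.052)
show("stamp",[(407,216),(472,261),(378,396),(315,355)],e2,.012)
show("stamp1",[(367,437),(427,478),(340,592),(281,562)],e4,.012)
show("stamph",[(405,342)],e2,.066);show("stamph1",[(366,574)],e4,.066)
show("tray",[(18,437),(365,57),(603,248)],e3,.014)
show("cross",[(222,241),(430,390)],e3,.014)
show("round top/bot x",[(282,36),(441,36)],w1,.014)
show("round bot",[(361,117)],w1,.014)
E
```

```text
tall [[0.5488, 0.0968], [0.6114, 0.0839], [0.5982, 0.0203], [0.5354, 0.0335]] mean [0.5735 0.0586]
   len [0.0639 0.0649 0.0641 0.0647] ang [ -11.6 -101.7  168.2   78.1]
tall1 [[0.5483, 0.0991], [0.6117, 0.0843], [0.599, 0.0211], [0.5359, 0.0338]] mean [0.5737 0.0596]
   len [0.0651 0.0644 0.0644 0.0665] ang [ -13.2 -101.3  168.7   79.3]
low [[0.6499, 0.1498], [0.7137, 0.1552], [0.719, 0.0919], [0.6557, 0.0865]] mean [0.6846 0.1209]
   len [0.064  0.0635 0.0636 0.0636] ang [   4.8  -85.1 -175.2   95.2]
low1 [[0.6494, 0.1506], [0.7141, 0.1552], [0.7194, 0.0924], [0.6565, 0.0869]] mean [0.6848 0.1212]
   len [0.0649 0.063  0.0632 0.0641] ang [   4.1  -85.1 -175.    96.3]
jar [[0.4635, 0.0073]] mean [0.4635 0.0073]
jar1 [[0.4637, 0.0069]] mean [0.4637 0.0069]
cup [[0.4522, -0.1187]] mean [ 0.4522 -0.1187]
cup1 [[0.4526, -0.1175]] mean [ 0.4526 -0.1175]
stamp [[0.5782, -0.0296], [0.6081, -0.0499], [0.568, -0.1143], [0.5385, -0.0942]] mean [ 0.5732 -0.072 ]
   len [0.0361 0.0758 0.0357 0.0758] ang [ -34.2 -121.9  145.8   58.4]
stamp1 [[0.5787, -0.0277], [0.6086, -0.0497], [0.568, -0.1137], [0.538, -0.0964]] mean [ 0.5733 -0.0719]
   len [0.0371 0.0759 0.0346 0.0798] ang [ -36.3 -122.4  149.8   59.4]
stamph [[0.5726, -0.0707]] mean [ 0.5726 -0.0707]
stamph1 [[0.5736, -0.0681]] mean [ 0.5736 -0.0681]
tray [[0.4455, -0.346], [0.5774, -0.1785], [0.6702, -0.2586]] mean [ 0.5644 -0.2611]
   len [0.2132 0.1226 0.2411] ang [  51.8  -40.8 -158.7]
cross [[0.5261, -0.2557], [0.6079, -0.3234]] mean [ 0.567  -0.2895]
round top/bot x [[0.4752, 0.3021], [0.6584, 0.3019]] mean [0.5668 0.302 ]
round bot [[0.5691, 0.2141]] mean [0.5691 0.2141]
```

```bash
cat > h.py <<'E'
from rig import manip, viewer, order, readout
import numpy as np, cv2, pickle
from scipy.spatial.transform import Rotation as R
PI=np.pi
def best(p,deg):
    q0=np.array(readout.get_joint_pos()); b=None
    for k in(-1,0,1):
        y=np.radians(deg)+k*PI
        q=manip.solve_ik(p,[PI,0,y])
        if q is None: continue
        c=np.abs(np.array(q)-q0).max()
        if b is None or c<b[0]: b=(c,y)
    if b is None: raise Exception(f"no ik {p}")
    return b[1]
def go(x,y,z,deg,zt=.16):
    P=readout.get_position()
    if P[2]<zt-.005: manip.move_l([P[0],P[1],zt],v=.25)
    yw=best([x,y,zt],deg); manip.move_pose([x,y,zt],[PI,0,yw])
    if z+.03<zt: manip.move_l([x,y,z+.03],v=.25)
    return manip.move_l([x,y,z],v=.06,max_force=12)
def pick(x,y,z,deg,pre,F,zt=.16):
    manip.command_gripper(pre,F) 
    s=go(x,y,z,deg,zt); manip.command_gripper(0.0 if pre<.05 else .02,F)
    print("pick stop",s,"width",readout.get_grip_width(),"z",readout.get_position()[2])
    P=readout.get_position(); manip.move_l([P[0],P[1],zt],v=.25)
    print("after lift width",readout.get_grip_width(),"F",np.round(readout.get_contact_force(),2),"t",readout.get_time())
def place(x,y,z,deg,op,zt=.16):
    s=go(x,y,z,deg,zt); print("place stop",s,readout.get_position(),np.round(readout.get_contact_force(),2))
    manip.hold(.2); manip.command_gripper(op); manip.hold(.1)
    P=readout.get_position(); manip.move_l([P[0],P[1],P[2]+.04],v=.15); manip.move_l([P[0],P[1],zt],v=.25)
    print("t",readout.get_time())
def wshot(name):
    P=readout.get_position();O=readout.get_orientation(); f=viewer.grab_frame("wrist")
    T=np.eye(4);T[:3,:3]=R.from_euler("xyz",O).as_matrix();T[:3,3]=P
    pickle.dump(T@np.array(f["hand_eye"]),open(f"pics/{name}.pkl","wb")); cv2.imwrite(f"pics/{name}.png",f["image"])
E
python3 - <<'E'
from h import *
pick(.5736,.059,.013,-12,.085,50)
cv2.imwrite("pics/s1.png",viewer.grab_frame("scene")["image"])
E
```

```text
pick stop False width 0.06332326080534688 z 0.013594840089873637
after lift width 0.06346833835036643 F [-0.13 -0.01 -5.03] t 6.95
```

View pics/s1.png

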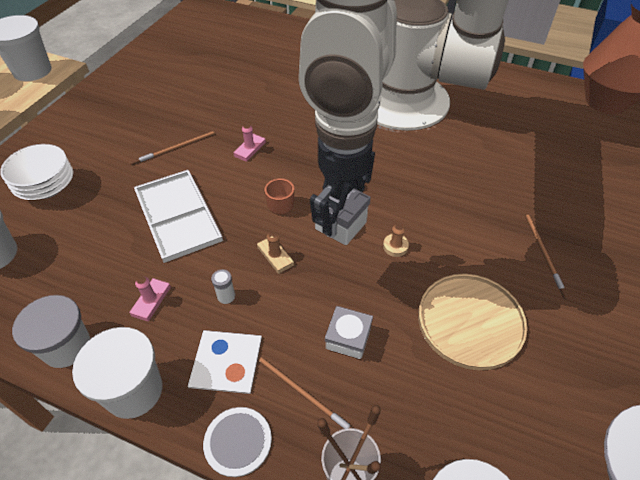

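```bash
python3 - <<'E'
from h import *
place(.5286,-.3378,.0185,-39.5,.08)
C=np.array([.5286,-.3378])
yw=readout.get_orientation()[2]; ty=np.array([np.sin(yw),-np.cos(yw)])
p=C-.06*ty; print(yw,p)
try: manip.move_l([p[0],p[1],.26],v=.25)
except manip.Unreachable: print("unr"); manip.move_l([*readout.get_position()[:2],.26],v=.25)
manip.hold(.2); wshot("t1")
E
```

```text
place stop True [ 0.52813727 -0.33754632  0.01764886] [-1.43  1.12  5.05]
t 11.2083
-0.6893405704531252 [ 0.56676171 -0.29150006]
```

View pics/t1.png

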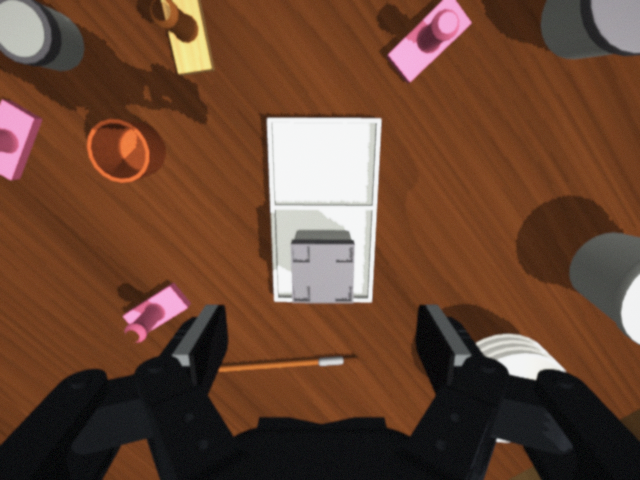

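```bash
python3 - <<'E'
import cv2
s=cv2.imread("pics/t1.png")
cv2.imwrite("pics/t1c.png",cv2.resize(s[220:320,260:390],(780,600),interpolation=cv2.INTER_CUBIC))
E
```

```text
(no output)
```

View pics/t1c.png

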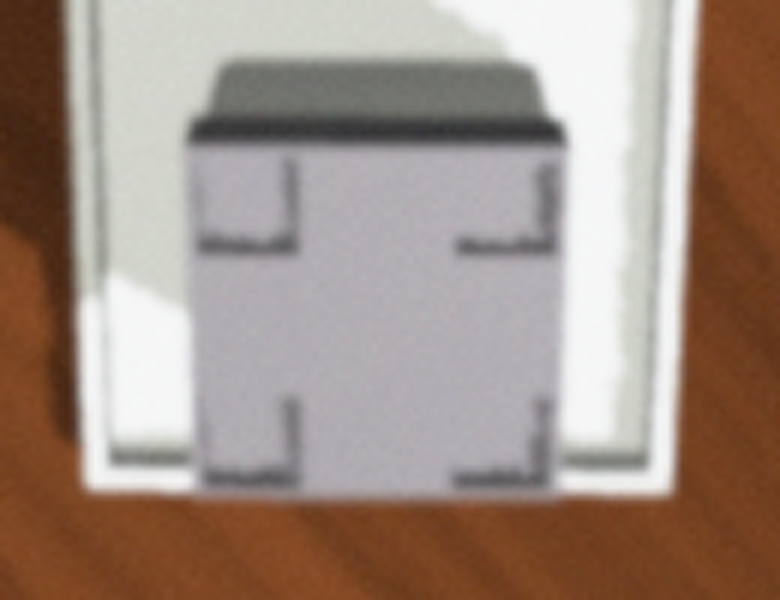

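```bash
python3 - <<'E'
from cal import *
import pickle
C=dict(f=352.1356,cx=321.354,cy=243.017,T=pickle.load(open("pics/t1.pkl","rb"))[:3])
Q=np.array([onz(C,p,.070,(260,220),6)[:2] for p in [(190,143),(566,143),(557,497),(194,497)]])
e=np.roll(Q,-1,0)-Q; print(Q.mean(0),np.hypot(*e.T),np.degrees(np.arctan2(e[:,1],e[:,0])))
E
python3 - <<'E'
from h import *
pick(.6847,.121,.006,5,.085,50,zt=.15)
cv2.imwrite("pics/s2.png",viewer.grab_frame("scene")["image"][150:450,150:550])
print(readout.get_position())
E
```

```text
[ 0.52761699 -0.33743474] [0.0617508  0.06440781 0.06296462 0.06448545] [ -39.42614035 -129.31410352  140.63626922   49.60726122]
pick stop False width 0.06331623320129773 z 0.006717360716659883
after lift width 0.06326035920261583 F [-0.34  0.52 -2.09] t 16.2333
[0.68431809 0.12092331 0.14732628]
```

View pics/s2.png

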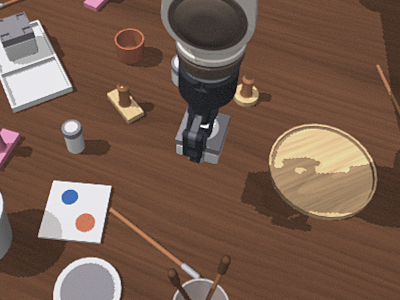

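```bash
python3 - <<'E'
from h import *
place(.5279,-.3375,.0735,-39.6,.08,zt=.18)
C=np.array([.5279,-.3375])
yw=readout.get_orientation()[2]; ty=np.array([np.sin(yw),-np.cos(yw)])
p=C-.06*ty
manip.move_l([p[0],p[1],.26],v=.25)
manip.hold(.1); wshot("t2")
s=viewer.grab_frame("side")["image"];cv2.imwrite("pics/s3.png",cv2.resize(s[280:440,290:450],(640,600),interpolation=cv2.INTER_CUBIC))
s=viewer.grab_frame("scene")["image"];cv2.imwrite("pics/s4.png",cv2.resize(s[140:280,110:250],(600,600),interpolation=cv2.INTER_CUBIC))
E
```

```text
place stop True [ 0.52760586 -0.33733065  0.07264117] [-1.01  0.06  4.95]
t 20.7667
```

View pics/t2.png

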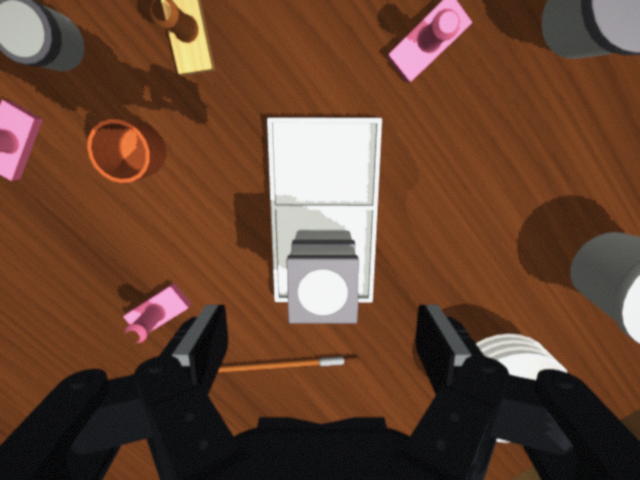

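View pics/s3.png

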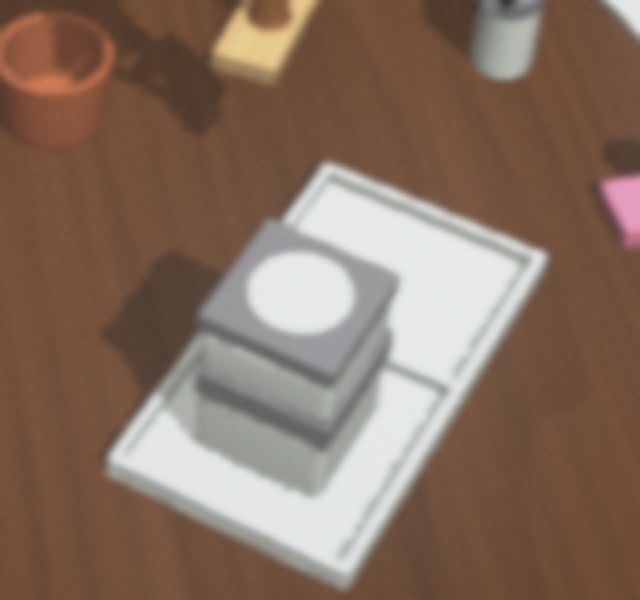

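View pics/s4.png

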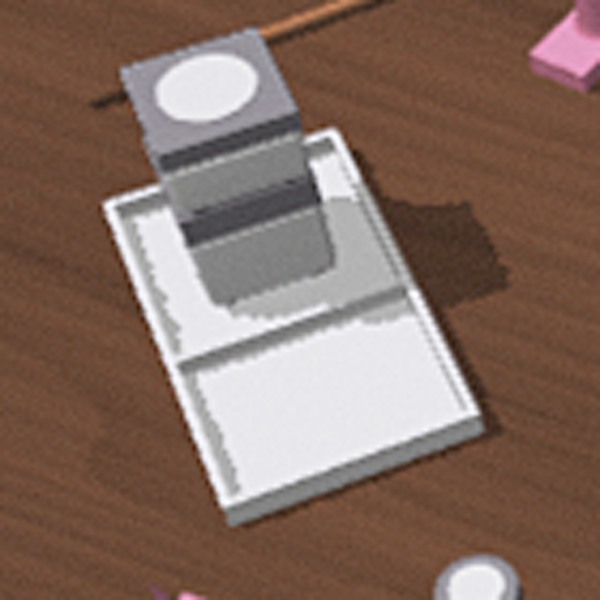

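```bash
python3 - <<'E'
from h import *
pick(.5732,-.0705,.020,59,.045,40,zt=.17)
print(readout.get_position())
s=viewer.grab_frame("side")["image"];cv2.imwrite("pics/s5.png",cv2.resize(s[150:330,270:470],(666,600),interpolation=cv2.INTER_CUBIC))
E
```

```text
pick stop False width 0.021076318526900024 z 0.020576636169837664
after lift width 0.020684905760008112 F [ 0.66 -0.06 -1.5 ] t 25.6083
[ 0.57311535 -0.07050258  0.16841115]
```

View pics/s5.png

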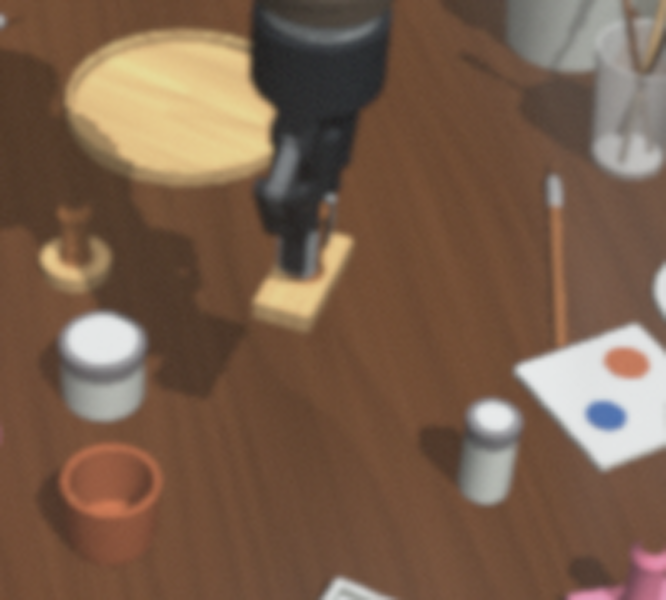

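```bash
python3 - <<'E'
from h import *
place(.5945,-.258,.0245,-39.5,.045,zt=.17)
pick(.4636,.007,.008,8,.08,40,zt=.15)
s=viewer.grab_frame("scene")["image"];cv2.imwrite("pics/s6.png",s)
s=viewer.grab_frame("side")["image"];cv2.imwrite("pics/s7.png",cv2.resize(s[280:440,290:450],(600,600),interpolation=cv2.INTER_CUBIC))
E
```

```text
place stop True [ 0.59417764 -0.25788966  0.0240939 ] [-0.47 -0.18  4.27]
t 29.7333
pick stop False width 0.05505241052228665 z 0.008560436552773321
after lift width 0.05505339794841368 F [-0.75 -0.68 -2.1 ] t 33.625
```

View pics/s6.png

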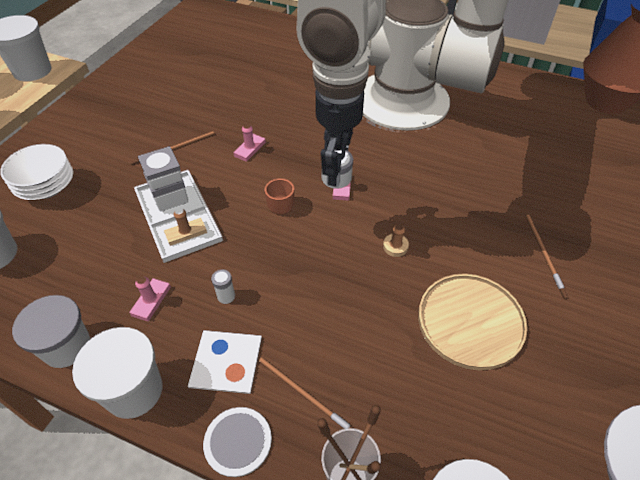

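View pics/s7.png

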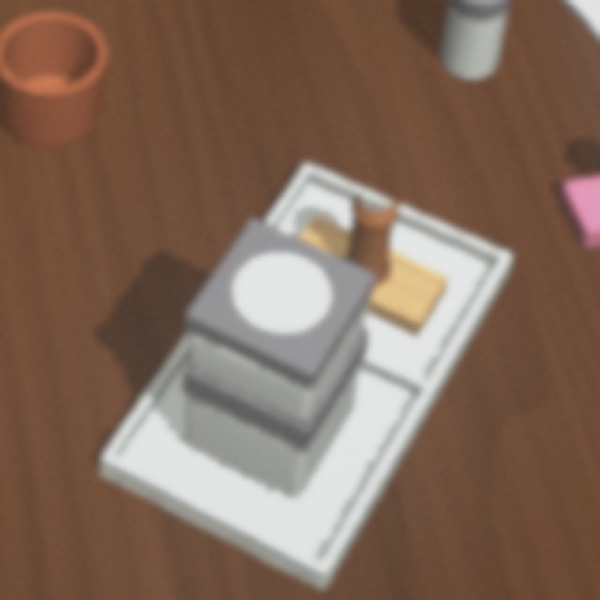

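```bash
python3 - <<'E'
from h import *
place(.5486,.3397,.0125,28,.075,zt=.16)
pick(.4524,-.118,.010,-15,.082,30,zt=.16)
s=viewer.grab_frame("scene")["image"];cv2.imwrite("pics/s8.png",s)
E
```

```text
place stop True [0.54828502 0.33957128 0.01222256] [-1.3  -0.5   4.44]
t 38.0333
pick stop False width 0.057991668930960354 z 0.010628707533798534
after lift width 0.058337728062584505 F [-0.36 -0.59 -2.49] t 42.3667
```

View pics/s8.png

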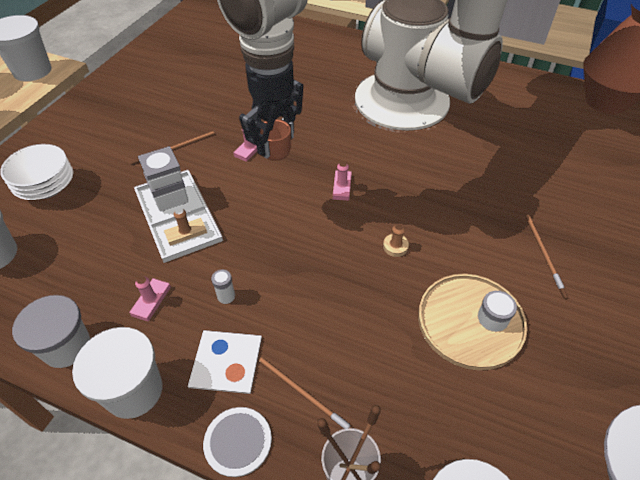

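```bash
python3 - <<'E'
from h import *
place(.5864,.2693,.0148,28,.08,zt=.16)
manip.move_pose([.50,.30,.30],[PI,0,best([.50,.30,.30],28)]); manip.hold(.1); wshot("t3"); print(readout.get_orientation())
s=viewer.grab_frame("scene")["image"];cv2.imwrite("pics/s9.png",cv2.resize(s[240:390,390:550],(640,600),interpolation=cv2.INTER_CUBIC))
s2=viewer.grab_frame("side")["image"];cv2.imwrite("pics/s10.png",s2)
E
```

```text
place stop True [0.58578007 0.26907972 0.01438636] [-1.11 -0.64  6.44]
t 46.7
[3.14127043 0.00406482 0.48789913]
```

View pics/t3.png

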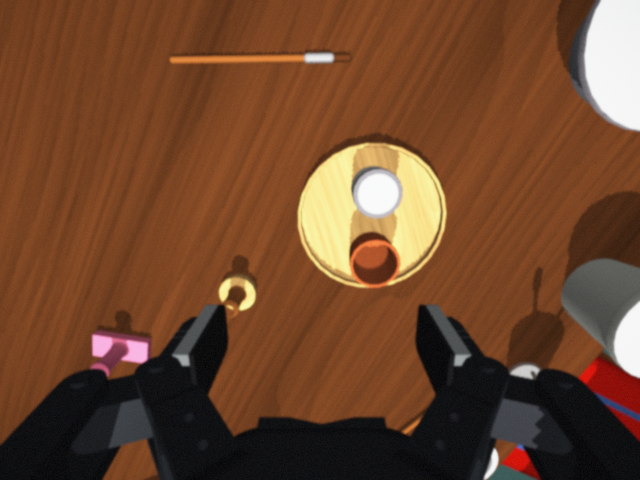

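View pics/s9.png

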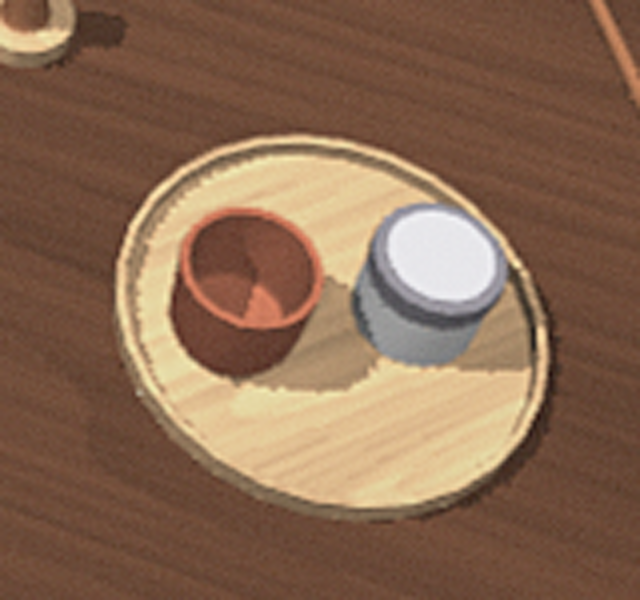

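View pics/s10.png

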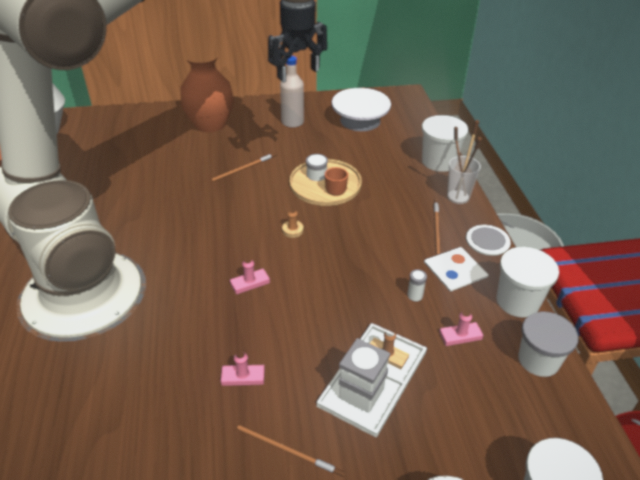

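```bash
python3 - <<'E'
from cal import *
import pickle
c=lambda n:dict(f=352.1356,cx=321.354,cy=243.017,T=pickle.load(open(f"pics/{n}.pkl","rb"))[:3])
A=c("t3");g=lambda p,z:onz(A,p,z)[:2]
ctr=(g((298,214),.014)+g((446,214),.014)+g((371,143),.014)+g((371,286),.014))/4
for n,p,z in [("jar",(377,193),.052),("cup",(374.5,262.5),.056)]:
    q=g(p,z);print(n,q,np.linalg.norm(q-ctr))
print(ctr)
B=c("t2");Q=np.array([onz(B,p,.112)[:2] for p in[(288,257),(358,256),(357,323),(289,324)]]);print("low",Q.mean(0))
E
python3 - <<'E'
from rig import order,readout
print(readout.get_time(),readout.get_qd()); order.hand_in(); print(readout.get_time())
E
```

```text
jar [0.54793866 0.33972934] 0.03552857917176271
cup [0.58595152 0.26890579] 0.044853251244366024
[0.56497402 0.3085512 ]
low [ 0.52809766 -0.33676735]
47.6583 [ 0.00274243 -0.00812952  0.01147039  0.00592422  0.00101012  0.00185873]
the job is handed in; nothing more can be done
the job is handed in; nothing more can be done
```

Both kits are made up and the job is handed in at about 47.7 s of the 128 s allowed. No verdict came back, so what follows is from my own checks.

- **Oblong tray, larger bay:** The tall tub's lid measured at (0.5276, -0.3374) and the low tub's lid at (0.5281, -0.3368), under 1 mm apart. The low tub made contact within about 0.1 mm of the height expected for seated feet. Side and scene pictures show no gap or tilt.
- **Oblong tray, smaller bay:** The oblong stamp was released at (0.594, -0.258), within 1 mm of my estimate of the bay's centre. I checked it by the scene and side pictures only, where it stands upright inside the bay. I did not measure its position again.
- **Round tray:** The jar is about 36 mm and the cup about 45 mm from the tray centre, against a limit of 68 mm. Both look upright and flat in the pictures, with a clear gap between them.
- **Slim jar and round stamp:** In the pictures they are standing where they were at the start.

One disagreement: at the start, the fixed cameras differed from the wrist camera by up to about 11 mm for some objects, so I used the wrist camera for the stock objects. My round tray centre also varied by about 4 mm between pictures, well inside the tolerance.

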